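# Close the bonding jig and hold it

### The job

With the mallet, knock the brass stop pin of the bonding jig down fully home, then put the mallet back on the green mat and let go of it. Then turn the red cam lever to its highest lift, where its arm lies over the yellow stripe and the copper halves meet, and finish with the fingers still holding it there. Do not touch the pin with the robot itself, and leave the other things on the bench where they are.

Things in the scene. Friction and masses are not known exactly. Their poses are not given: they have to be found in the camera images.
- jig: the glue-bonding jig, fixed to the bench: an aluminium plate 270 mm (x) by 250 mm (y), 25 mm thick; origin under the plate's centre, on the bench; z up; x points from the lever side (nearest the robot) to the jaws. On the far half a blue sliding jaw, moved 11 mm by the cam, and a blue anvil (tops at most 36 mm above the plate) carry the two copper halves
- cam_axis (a point): the upright pivot of the cam lever, at the top face of the base plate (25 mm above the bench), at the plate's centre; axes as the jig's. The red lever arm is 18 mm wide and lies 8 to 20 mm above the plate; it passes over the pin when that is driven home
- cam_lever (a joint): angle of the cam lever (rad): 0 at its rest stop, growing anticlockwise from above, end stop 2.4; starts at 0 to 0.3. At 0 the arm points 130 degrees anticlockwise from the jig's +x. Highest lift is at 1.75, the arm over the yellow stripe; beyond it the jaw backs off. Let go, it springs back to about 0.7 (2 to 3 N at the post; turning takes 5). The raised pin stops it near 0.7
- lever_post (a point): centre of the upper, graspable part of the upright black grip post on the lever's end: round, 22 mm in diameter, top 80 mm and bottom 16 mm above the plate, this point 60 mm above the plate and 115 mm from cam_axis; it travels on a level circle about cam_axis and may turn between the fingers
- pin_top (a point): centre of the top of the brass stop pin, 14 mm in diameter, upright in the base plate 75 mm from cam_axis, in direction 184 degrees anticlockwise from the jig's +x axis; it stands 24 mm proud of the plate when up and 4 mm when driven home
- pin (a joint): how far the stop pin has been driven down (m): 0 up, 0.020 fully home (hard stop). A light spring and a stiff friction fit resist with about 5 to 7 N; it stays where it is driven
- mallet_head (a point): centre of the mallet's head: an upright cylinder with white ends and a dark band, 40 mm in diameter, 60 mm tall, standing on one end on the mat with the handle level; this point is 30 mm above the lower striking face. z up; the handle points along -x of this frame. Mallet about 0.26 kg, balance point about 14 mm from the head's axis towards the handle
- mallet_grip (a point): a grip point on the middle of the wooden handle's thickness, 45 mm from the head's axis along -x and at the height of mallet_head. The handle is 18 mm wide and 22 mm high, and reaches 143 mm from the head's axis; axes as mallet_head
- mat: the green bench mat, 250 mm (its x) by 260 mm (its y), 4 mm thick, fixed; origin at the centre of its underside, on the bench
- beaker: clear glass beaker, 56 mm wide, 70 mm tall, standing at a far corner of the mat; origin at the centre of its underside; a bystander
- jar: amber screw-lid jar, 48 mm wide, 55 mm tall, standing at the other far corner of the mat; origin at the centre of its underside; a bystander
- bottle: white plastic bottle with a blue cap, 68 mm wide, 160 mm tall, on the left of the bench; origin at the centre of its underside; a bystander
- weight: steel calibration weight, plain cylinder 44 mm wide, 50 mm tall, on the right of the bench; origin at the centre of its underside; a bystander
- mug: blue ceramic cup, 76 mm wide, 90 mm tall, on the right of the bench; origin at the centre of its underside; a bystander
Not all that is in view belongs to the job. Leave any blue or purple look-alike of the part that bears mallet_head alone.

How it is judged (in metres and radians):
On the way, in this order (a step that is already met when the one before it is completed fails the run):
1. the stop pin is driven home (at least 15 of 20 mm) by the mallet's head (value of joint pin above 0.015 m and distance between mallet_head and pin_top below 0.045 m).
2. the mallet rests on the mat, let go of (x of mallet_head in the frame of mat between -0.125 and 0.125 m and y of mallet_head in the frame of mat between -0.13 and 0.13 m and height (world z) of mallet_head below 0.045 m and contact force between mallet and the fingers below 0.1 N and contact force between mallet and the arm below 0.1 N and linear speed of mallet below 0.03 m/s), for 0.2 s.
At the end, for the whole second after the job is handed in: the cam lever stays within 0.15 rad of its highest lift (1.75 rad), still, held by the gripper's fingers the mallet not touching it; the pin is still at least 15 mm down; the mallet lies or stands still on the mat (head over the mat), let go of (value of joint cam_lever between 1.6 and 1.9 rad and velocity of joint cam_lever between -0.1 and 0.1 rad/s and contact force between cam_lever and the fingers above 0.5 N and contact force between cam_lever and mallet below 0.1 N and value of joint pin above 0.015 m and x of mallet_head in the frame of mat between -0.125 and 0.125 m and y of mallet_head in the frame of mat between -0.13 and 0.13 m and height (world z) of mallet_head below 0.045 m and contact force between mallet and the fingers below 0.1 N and contact force between mallet and the arm below 0.1 N and linear speed of mallet below 0.02 m/s); the arm keeps its last pose, push and grip.
It fails at once if the robot touches the pin itself (contact force between pin and the fingers above 0.5 N or contact force between pin and the arm above 0.5 N).
It fails at once if a bystander is shifted by more than 30 mm or tipped over (distance of any of beaker, jar, bottle, weight, mug from where it was at the start of the episode above 0.03 m or angle between any of beaker, jar, bottle, weight, mug's own z axis and vertical above 0.5 rad).
It also fails if it takes over 58 s, if anything falls off the work surface, if the arm or the gripper's body presses on something with over 40 N, if the wrist force passes 120 N, or if a joint passes its speed limit or range.

### The arm

A 6-joint arm with a two-finger parallel gripper is mounted at the origin on the work surface. World frame = base frame: x ahead of the robot, y to its left, z up, the work surface at z = 0. Lengths are in m, angles in degrees, forces in N, time in s.
With the tool pointing down it reaches from about 0.35 to 0.875 m from the base axis. Payload 15.5 kg.
Tool frame: the origin (TCP) lies midway between the tips of the shut fingers; the grasp point (between the pads) lies 19 mm behind it; z points along the fingers, y is the direction in which the jaws open and shut (so a half turn about z gives the same grasp; the last joint's range is limited). The gripper opens to 85 mm and grips with 20 to 120 N. Pads are 22 mm wide; open, the fingers measure 114 mm over their backs; the gripper's body (76 mm by 85 mm) begins 54 mm behind the grasp point. The pads swing forward as they close: fully open they stand 13 mm farther back than shut.
Start: joints at [68.497, 28.281, 77.091, -0, 74.628, -5.472], TCP at [0.173, 0.601, 0.231] pointing down, gripper open.
Joint ranges: [-166.48, 166.48], [-47.26, 123.95], [12.59, 153.08], [-70.14, 250.14], [6.76, 159.57], [-176.63, 176.63]. Speed limits (degrees/s): [108.29, 108.29, 147.25, 172.46, 172.46, 172.46].

### API

Orientations are given as a 3x3 rotation matrix whose columns are the frame's x, y, z axes.
In Python, from station import bot, vision gives the robot as it stands. The module is installed in compiled form; this text tells all that it offers.
- The arm moves only by the tool play_rows, never from a script. Its argument "targets" is a list of rows, each an object with "translation": the shift along the tool's x, y, z in units of 40 mm (1.0 is 40 mm), a list of three; "delta_rot": the turn, a rotation vector about the tool's x, y, z in units of 6 degrees (1.0 is 6 degrees), a list of three; "jaw": the opening, from 0 (shut) to 1 (fully open). In form: [{"translation": [x, y, z], "delta_rot": [ax, ay, az], "jaw": jaw}, ...]. A call has 1 to 8 rows; each row shifts and turns the commanded pose from where the row before left it, along the tool's axes as they then stand; what a row does not reach is not made up. A row lasts 1/8 s, in which the tool goes at most 62.5 mm and 10.7 degrees, less where a joint would pass 70% of its speed; a pose out of reach is approached as far as the arm can. A call is refused whole if a number of a shift passes 1 or a number of a turn 1, either way. A call with a gripper value outside its range is refused whole. The fingers move at their own pace and stop on an object; "newtons" is the grip in N (left out, the last holds). Time passes only in rows, so rows that do not move let the fingers close. It gives the time, the measured TCP pose, the force and the opening at its end, in the units of the state.
- bot.sense(): the state, without advancing time (a new reading comes with each control period).
- vision.snapshot(name): name is "side" or "top" or "wrist"; returns the picture (420x560x3 uint8, red, green, blue); there is no depth.
- vision.camera_params(name): a dict with "fx", "fy", "cx", "cy" (pixels), "k1" (the pictures are not rectified: a ray, as slopes to the right and down, at radius r is drawn at 1 + k1 r^2 times it, then the intrinsics apply), "rvec" (rotation vector, rad) and "tvec" (3), from world to camera coordinates, as OpenCV has them. Camera axes: x right, y down, z forward; pixel columns grow to the right and rows downward; lengths in m; the calibration is good to about 2 mm. A picture is of the moment at which its call begins: read the wrist's pose just before it. camera_params takes no time and is no camera call; for the wrist camera it gives the pose at the moment of the call.
- bot.hand_in(): hands the job in, once; it reports no verdict.
The state is a dict: "clock": time; "joint_positions": joint angles; "qd": joint speeds; "joint_efforts": joint torques, N m; "tool_pos": TCP position; "tcp_rot": TCP orientation; "force": force on the tool from outside, world axes, zero at the start; "torque": the same for the moment, N m; "finger_gap": finger opening in m.
Only numpy, scipy, OpenCV 4.12 (cv2) and the standard library are available. Lean on these libraries where they do the work, as an engineer would, in place of code of your own. Each camera call takes 0.05 s, during which the arm holds its last target.

## Working session

There is one attempt and no reset: what is moved stays moved. The work goes in short steps, Python scripts to look and compute and a tool call to move; the robot and the scene stay as the last step left them, time stands still between calls to the robot, and variables do not carry over. Pictures are saved under pics/ and viewed, and the job is handed in when it is done.

Besides the shell and the picture viewer there is one more tool, called after ">>>" by a JSON object that holds its "fn" and its "kwargs", one argument or row to a line. play_rows: Moves the arm, as the interface text tells. Its arguments: {"type":"object","properties":{"targets":{"type":"array","items":{"type":"object","properties":{"translation":{"type":"array","items":{"type":"number"}},"delta_rot":{"type":"array","items":{"type":"number"}},"jaw":{"type":"number"}}}},"newtons":{"type":"number"}},"required":["targets"]}

```bash
mkdir -p pics; ls; python3 - <<'E'
from station import bot, vision
import cv2
s=bot.sense()
print(s)
for n in ("top","side","wrist"):
    p=vision.camera_params(n); print(n,p)
    im=vision.snapshot(n); cv2.imwrite(f"pics/{n}0.png",im[:,:,::-1])
E
```

```text
pics
{'clock': 0.0, 'joint_positions': array([ 6.84962631e+01,  2.83153341e+01,  7.71270753e+01,  4.93365954e-04,
        7.46272523e+01, -5.47234459e+00]), 'qd': array([-0.06365921,  0.13095155,  0.14091343,  0.05594034, -0.02940979,
        0.04008252]), 'joint_efforts': array([-1.41317883e-03, -8.82168388e+01, -3.83848643e+01, -5.51020858e-04,
        1.05835104e-02, -5.03897365e-05]), 'tool_pos': array([0.17247349, 0.60036523, 0.23069569]), 'tcp_rot': array([[-9.61109870e-01,  2.76165914e-01, -4.53399968e-04],
       [ 2.76166258e-01,  9.61109216e-01, -1.12815235e-03],
       [ 1.24209663e-04, -1.20949213e-03, -9.99999261e-01]]), 'force': array([0.05533593, 0.10948633, 0.74565087]), 'torque': array([-0.0290866 ,  0.01884781,  0.00426927]), 'finger_gap': 0.08556849249743127}
top {'fx': 457.77393163317606, 'fy': 457.77393163317606, 'cx': 281.71339333560144, 'cy': 207.45354598508243, 'k1': -0.10124577652234175, 'rvec': array([ 2.15743569, -2.12404786,  0.15175884]), 'tvec': array([-0.00175291,  0.49052934,  1.62692058])}
side {'fx': 398.4264445947729, 'fy': 398.4264445947729, 'cx': 281.8070608698615, 'cy': 208.39160635787044, 'k1': 0.010533153231186459, 'rvec': array([ 2.33765519, -0.01545135,  0.02569676]), 'tvec': array([-0.48643572,  0.05275037,  1.13691687])}
wrist {'fx': 339.8313006601244, 'fy': 339.8313006601244, 'cx': 277.5143416339643, 'cy': 203.87881753552122, 'k1': -0.08424368946099077, 'rvec': array([-2.32050924, -1.74680994, -0.24821868]), 'tvec': array([-0.62589411, -0.03540522,  0.37864513])}
```

View pics/top0.png

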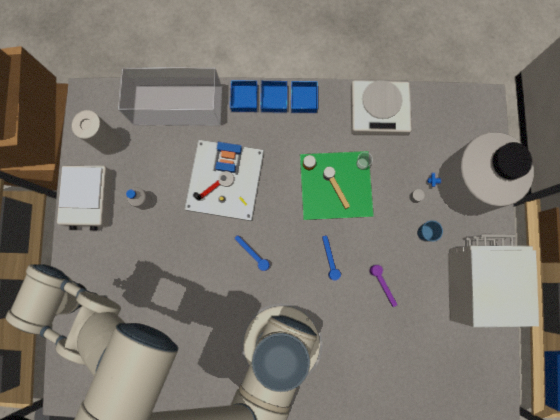

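View pics/side0.png

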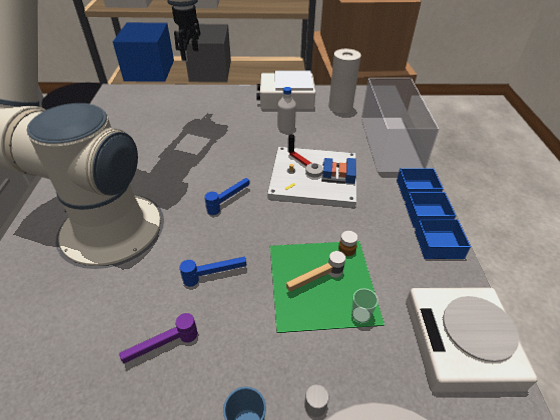

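View pics/wrist0.png

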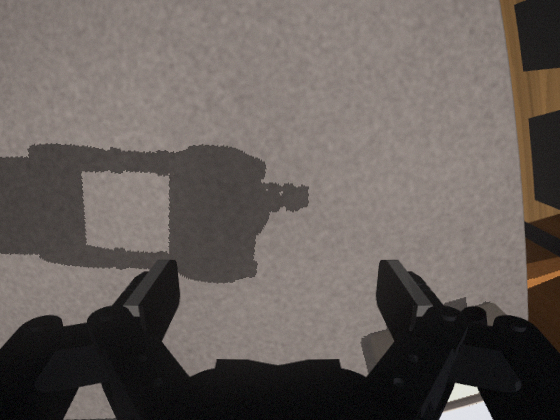

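The candidates in the top view are heads at (329,172) on the green mat with a white top and wooden handle, blue at (264,265) and (334,274), and purple at (377,270). The one on the mat fits the description (white ends, wooden handle). I'll confirm it in a crop.

```bash
cat > h.py <<'E'
import numpy as np, cv2
from station import bot, vision
def cam(n):
    p=vision.camera_params(n); R=cv2.Rodrigues(np.array(p['rvec']))[0]; return p,R,np.array(p['tvec'])
def ray(p,R,t,uv):
    # invert u = cx+fx*x(1+k r^2)
    d=np.array([(uv[0]-p['cx'])/p['fx'],(uv[1]-p['cy'])/p['fy']]); x=d.copy()
    for _ in range(30): x=d/(1+p['k1']*(x@x))
    v=R.T@np.array([x[0],x[1],1]); o=-R.T@t
    return o,v
def onz(c,uv,z):
    o,v=ray(*c,uv); return o+v*(z-o[2])/v[2]
def proj(c,P):
    p,R,t=c; q=R@np.asarray(P)+t; x=q[:2]/q[2]; s=1+p['k1']*(x@x)
    return np.array([p['cx']+p['fx']*x[0]*s,p['cy']+p['fy']*x[1]*s])
E
python3 - <<'E'
import cv2
a=cv2.imread('pics/top0.png'); b=cv2.imread('pics/side0.png')
cv2.imwrite('pics/t_mat.png',cv2.resize(a[140:230,290:385],None,fx=6,fy=6,interpolation=cv2.INTER_CUBIC))
cv2.imwrite('pics/t_jig.png',cv2.resize(a[130:230,175:275],None,fx=6,fy=6,interpolation=cv2.INTER_CUBIC))
cv2.imwrite('pics/s_jig.png',cv2.resize(b[125:215,260:370],None,fx=6,fy=6,interpolation=cv2.INTER_CUBIC))
cv2.imwrite('pics/s_mat.png',cv2.resize(b[225:335,265:385],None,fx=5,fy=5,interpolation=cv2.INTER_CUBIC))
E
```

```text
(no output)
```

View pics/t_mat.png

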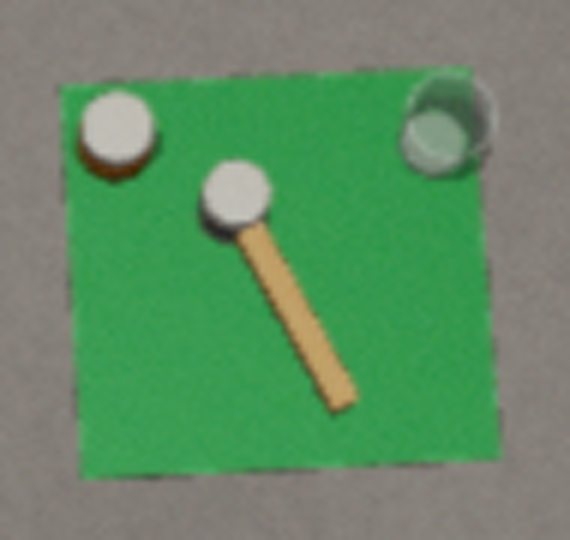

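View pics/t_jig.png

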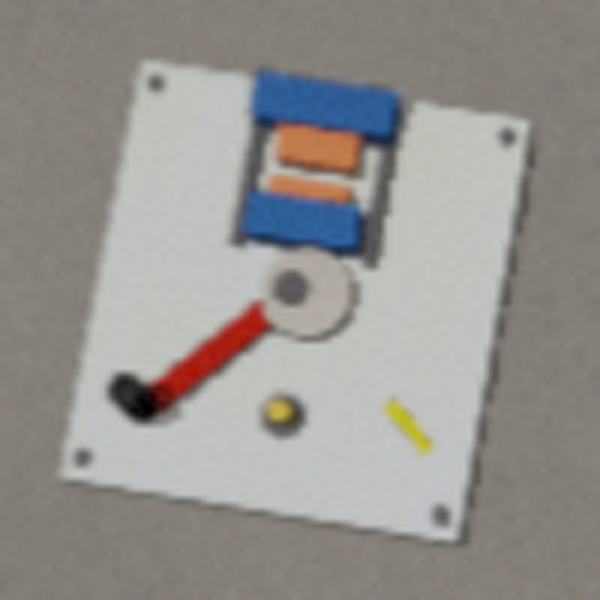

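View pics/s_jig.png

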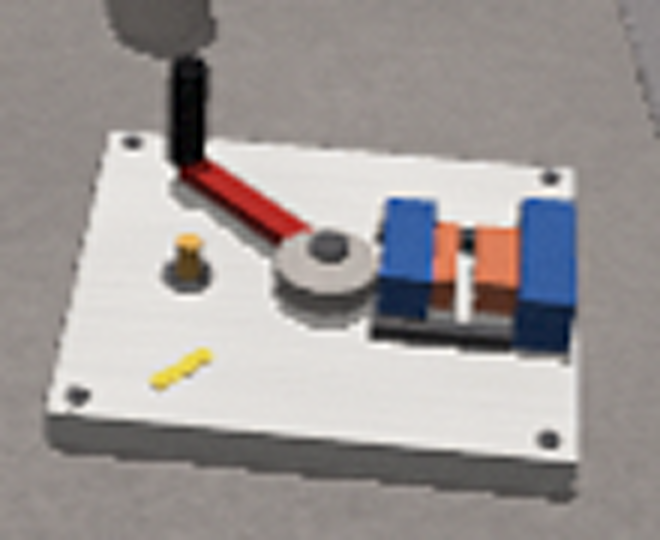

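View pics/s_mat.png

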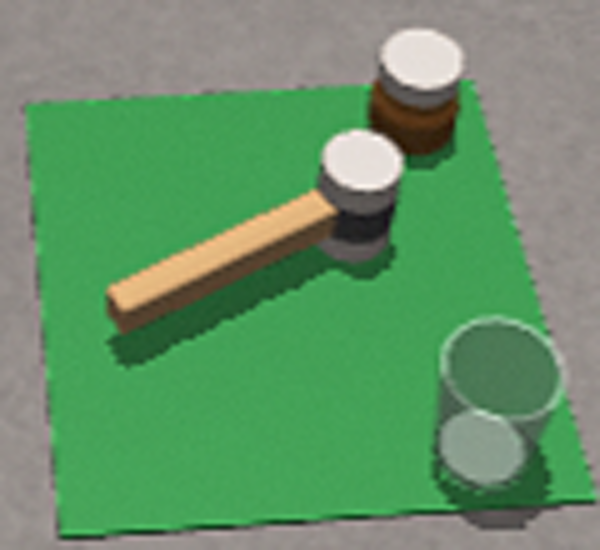

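The crop confirms it: white-ended head with a dark band on the mat at crop (236,193), i.e. about (329,172), wooden handle to (343,403). The jig's pin is at crop (280,411) and the post top at (128,390).

```bash
python3 - <<'E'
from h import *
T=cam('top'); S=cam('side')
f=lambda c,off,k=6:((c[0]+.5)/k-.5+off[0],(c[1]+.5)/k-.5+off[1])
tm=(290,140); tj=(175,130); sj=(260,125); sm=(265,225)
h=onz(T,f((236,193),tm),.064); e=onz(T,f((343,403),tm),.045)
print('head T',h,'end T',e,np.linalg.norm((h-e)[:2]))
print('head S',onz(S,f((362,160),sm,5),.064),'endS', onz(S,f((117,295),sm,5),.045))
for c in [(62,87),(470,68),(500,458),(83,478)]: print('mat',onz(T,f(c,tm),.004))
for c in [(28,103),(472,80),(598,500),(60,533)]: print('matS',onz(S,f(c,sm,5),.004))
J=[onz(T,f(c,tj),.025) for c in [(143,60),(530,120),(462,543),(62,478)]]
print('jig',np.array(J),np.mean(J,0))
JS=[onz(S,f(c,sj),.025) for c in [(575,168),(578,462),(48,415),(110,133)]]
print('jigS',np.array(JS),np.mean(JS,0))
print('pin T',onz(T,f((280,411),tj),.049),'S',onz(S,f((188,241),sj),.049))
print('post T',onz(T,f((125,385),tj),.105),'S',onz(S,f((190,63),sj),.105))
for n,c in (('jar',(117,128)),): print(n,onz(T,f(c,tm),.055+.004))
print('beaker',onz(T,f((434,143),tm),.006))
print('bottle',onz(T,(132,195),.16), 'weight',onz(T,(418,196),.05),'mug',onz(T,(431,231),.09))
print('stripe',onz(T,f((408,427),tj),.025))
print('base at', proj(T,[0,0,0]))
E
```

```text
head T [ 0.61962501 -0.16306861  0.064     ] end T [ 0.49537214 -0.22956237  0.045     ] 0.14092620346924567
head S [ 0.61935634 -0.16550378  0.064     ] endS [ 0.4962972  -0.23151913  0.045     ]
mat [ 0.70020049 -0.05929834  0.004     ]
mat [ 0.71703348 -0.31713646  0.004     ]
mat [ 0.4687793  -0.33231395  0.004     ]
mat [ 0.45255873 -0.07464445  0.004     ]
matS [ 0.45330124 -0.07543465  0.004     ]
matS [ 0.69981007 -0.06034899  0.004     ]
matS [ 0.71701056 -0.31833823  0.004     ]
matS [ 0.46833319 -0.33232398  0.004     ]
jig [[0.74607226 0.32402333 0.025     ]
 [0.70986202 0.07975684 0.025     ]
 [0.44398636 0.11514001 0.025     ]
 [0.48015463 0.36194529 0.025     ]] [0.59501881 0.22021637 0.025     ]
jigS [[0.74530789 0.32279481 0.025     ]
 [0.7091688  0.07603622 0.025     ]
 [0.44513624 0.11208074 0.025     ]
 [0.47949941 0.3571477  0.025     ]] [0.59477808 0.21701487 0.025     ]
pin T [0.51967348 0.22562235 0.049     ] S [0.51936479 0.22416587 0.049     ]
post T [0.52435886 0.30945085 0.105     ] S [0.5217903  0.30876915 0.105     ]
jar [ 0.66007884 -0.09125651  0.059     ]
beaker [ 0.66736583 -0.29324837  0.006     ]
bottle [0.50731667 0.51752725 0.16      ] weight [ 0.53821    -0.49021954  0.05      ] mug [ 0.40661977 -0.52154188  0.09      ]
stripe [0.51494036 0.15007148 0.025     ]
base at [281.22470777 344.20561696]
```

```bash
cat > plan.py <<'E'
import sys,json
from h import *
from scipy.spatial.transform import Rotation as Ro
def Rdown(yaw):
    a=np.radians(yaw); x=np.array([np.cos(a),np.sin(a),0]); z=np.array([0,0,-1.]); y=np.cross(z,x)
    return np.stack([x,y,z],1)
def plan(pos,yaw,jaw,step=.036,n=None,start=None,nmax=99):
    s=bot.sense(); p=np.array(s['tool_pos']) ; R=np.array(s['tcp_rot'])
    pos=np.array(pos,float); rv=Ro.from_matrix(R.T@Rdown(yaw)).as_rotvec(degrees=True)
    d=np.linalg.norm(pos-p)
    n=n or max(int(np.ceil(max(d/step,np.abs(rv).max()/5.9))),1)
    rows=[]
    for i in range(n):
        dp=(pos-p)/(n-i); rv=Ro.from_matrix(R.T@Rdown(yaw)).as_rotvec(degrees=True)/(n-i)
        t=np.round(R.T@dp/.04,2); w=np.round(rv/6,2)
        p=p+R@(t*.04); R=R@Ro.from_rotvec(w*6,degrees=True).as_matrix()
        rows.append({"translation":(t+0).tolist(),"delta_rot":(w+0).tolist(),"jaw":jaw})
    print(n,'clock',s['clock'],'end',p.round(4))
    for i in range(0,len(rows),8): print(json.dumps(rows[i:i+8]).replace(' ',''))
E
python3 -c "
from plan import *
plan([.58,-.1855,.20],28.2,1)"
```

```text
25 clock 0.15 end [ 0.5801 -0.1856  0.2002]
[{"translation":[-0.61,-0.64,0.03],"delta_rot":[0.0,0.0,0.91],"jaw":1},{"translation":[-0.67,-0.58,0.03],"delta_rot":[0.0,0.0,0.9],"jaw":1},{"translation":[-0.72,-0.52,0.03],"delta_rot":[0.0,0.0,0.91],"jaw":1},{"translation":[-0.76,-0.45,0.03],"delta_rot":[0.0,0.0,0.9],"jaw":1},{"translation":[-0.8,-0.37,0.03],"delta_rot":[0.0,0.0,0.91],"jaw":1},{"translation":[-0.84,-0.29,0.03],"delta_rot":[0.0,0.0,0.9],"jaw":1},{"translation":[-0.86,-0.21,0.03],"delta_rot":[0.0,0.0,0.91],"jaw":1},{"translation":[-0.88,-0.13,0.03],"delta_rot":[0.0,0.0,0.9],"jaw":1}]
[{"translation":[-0.88,-0.05,0.03],"delta_rot":[0.0,0.0,0.91],"jaw":1},{"translation":[-0.88,0.04,0.03],"delta_rot":[0.0,0.0,0.9],"jaw":1},{"translation":[-0.88,0.12,0.03],"delta_rot":[0.0,0.0,0.91],"jaw":1},{"translation":[-0.86,0.2,0.03],"delta_rot":[0.0,0.0,0.9],"jaw":1},{"translation":[-0.84,0.28,0.03],"delta_rot":[0.0,0.0,0.91],"jaw":1},{"translation":[-0.81,0.36,0.03],"delta_rot":[0.0,0.0,0.9],"jaw":1},{"translation":[-0.77,0.44,0.03],"delta_rot":[0.0,0.0,0.91],"jaw":1},{"translation":[-0.73,0.51,0.03],"delta_rot":[0.0,0.0,0.9],"jaw":1}]
[{"translation":[-0.68,0.57,0.03],"delta_rot":[0.0,0.0,0.91],"jaw":1},{"translation":[-0.62,0.63,0.03],"delta_rot":[0.0,0.0,0.9],"jaw":1},{"translation":[-0.55,0.69,0.03],"delta_rot":[0.0,0.0,0.91],"jaw":1},{"translation":[-0.49,0.74,0.04],"delta_rot":[0.0,0.0,0.9],"jaw":1},{"translation":[-0.42,0.78,0.03],"delta_rot":[0.0,0.0,0.91],"jaw":1},{"translation":[-0.34,0.82,0.04],"delta_rot":[0.0,0.0,0.9],"jaw":1},{"translation":[-0.26,0.84,0.03],"delta_rot":[0.0,0.0,0.91],"jaw":1},{"translation":[-0.18,0.87,0.04],"delta_rot":[0.0,0.0,0.9],"jaw":1}]
[{"translation":[-0.09,0.88,0.03],"delta_rot":[0.01,0.01,0.91],"jaw":1}]
```

>>> {"fn": "play_rows", "kwargs": {
  "targets": [
    {"translation": [-0.6,-0.65,0],"delta_rot": [0,0,0.9],"jaw": 1},
    {"translation": [-0.65,-0.6,0],"delta_rot": [0,0,0.9],"jaw": 1},
    {"translation": [-0.7,-0.5,0],"delta_rot": [0,0,0.9],"jaw": 1},
    {"translation": [-0.75,-0.45,0],"delta_rot": [0,0,0.9],"jaw": 1},
    {"translation": [-0.8,-0.35,0],"delta_rot": [0,0,0.9],"jaw": 1},
    {"translation": [-0.85,-0.3,0],"delta_rot": [0,0,0.9],"jaw": 1},
    {"translation": [-0.85,-0.2,0],"delta_rot": [0,0,0.9],"jaw": 1},
    {"translation": [-0.9,-0.15,0],"delta_rot": [0,0,0.9],"jaw": 1}
  ]
}}

```text
clock: 1.15
tool_pos: [0.3025, 0.3486, 0.2312]
tcp_rot: [[-0.509, 0.861, -0.0], [0.861, 0.509, -0.0], [-0.0, -0.0, -1.0]]
force: [0.4, 0.0, -0.1]
finger_gap: 0.0854
```

>>> {"fn": "play_rows", "kwargs": {
  "targets": [
    {"translation": [-0.9,-0.05,0],"delta_rot": [0,0,0.9],"jaw": 1},
    {"translation": [-0.9,0.05,0],"delta_rot": [0,0,0.9],"jaw": 1},
    {"translation": [-0.9,0.1,0],"delta_rot": [0,0,0.9],"jaw": 1},
    {"translation": [-0.85,0.2,0],"delta_rot": [0,0,0.9],"jaw": 1},
    {"translation": [-0.85,0.3,0],"delta_rot": [0,0,0.9],"jaw": 1},
    {"translation": [-0.8,0.35,0],"delta_rot": [0,0,0.9],"jaw": 1},
    {"translation": [-0.75,0.45,0],"delta_rot": [0,0,0.9],"jaw": 1},
    {"translation": [-0.75,0.5,0],"delta_rot": [0,0,0.9],"jaw": 1}
  ]
}}

```text
clock: 2.15
tool_pos: [0.4354, 0.0961, 0.2312]
tcp_rot: [[0.218, 0.976, -0.0], [0.976, -0.218, 0.0], [0.0, -0.0, -1.0]]
force: [1.2, -0.2, -0.0]
finger_gap: 0.085
```

```bash
python3 -c "
from plan import *
plan([.58,-.1855,.16],28.2,1)"
```

```text
10 clock 2.15 end [ 0.5799 -0.1853  0.16  ]
[{"translation":[-0.61,0.51,0.18],"delta_rot":[0.0,0.0,0.82],"jaw":1},{"translation":[-0.56,0.56,0.18],"delta_rot":[0.0,0.0,0.82],"jaw":1},{"translation":[-0.51,0.6,0.18],"delta_rot":[0.0,0.0,0.82],"jaw":1},{"translation":[-0.46,0.64,0.18],"delta_rot":[0.0,0.0,0.82],"jaw":1},{"translation":[-0.4,0.68,0.18],"delta_rot":[0.0,0.0,0.82],"jaw":1},{"translation":[-0.34,0.71,0.18],"delta_rot":[0.0,0.0,0.82],"jaw":1},{"translation":[-0.28,0.74,0.18],"delta_rot":[0.0,0.0,0.82],"jaw":1},{"translation":[-0.22,0.76,0.17],"delta_rot":[0.0,0.0,0.82],"jaw":1}]
[{"translation":[-0.15,0.78,0.18],"delta_rot":[0.0,0.0,0.82],"jaw":1},{"translation":[-0.08,0.79,0.17],"delta_rot":[0.0,0.0,0.82],"jaw":1}]
```

>>> {"fn": "play_rows", "kwargs": {
  "targets": [
    {"translation": [-0.6,0.5,0.2],"delta_rot": [0,0,0.8],"jaw": 1},
    {"translation": [-0.55,0.55,0.2],"delta_rot": [0,0,0.8],"jaw": 1},
    {"translation": [-0.5,0.6,0.2],"delta_rot": [0,0,0.8],"jaw": 1},
    {"translation": [-0.45,0.65,0.2],"delta_rot": [0,0,0.8],"jaw": 1},
    {"translation": [-0.4,0.7,0.2],"delta_rot": [0,0,0.8],"jaw": 1},
    {"translation": [-0.35,0.7,0.2],"delta_rot": [0,0,0.8],"jaw": 1},
    {"translation": [-0.3,0.7,0.2],"delta_rot": [0,0,0.8],"jaw": 1},
    {"translation": [-0.2,0.7,0.1],"delta_rot": [0,0,0.8],"jaw": 1}
  ]
}}

```text
clock: 3.15
tool_pos: [0.5503, -0.1237, 0.1707]
tcp_rot: [[0.777, 0.629, -0.001], [0.629, -0.777, 0.0], [-0.001, -0.001, -1.0]]
force: [0.5, -0.1, 0.7]
finger_gap: 0.0855
```

>>> {"fn": "play_rows", "kwargs": {
  "targets": [
    {"translation": [-0.1,0.6,0],"delta_rot": [0,0,0.6],"jaw": 1},
    {"translation": [0,0,0],"delta_rot": [0,0,0],"jaw": 1}
  ]
}}

```text
clock: 3.4
tool_pos: [0.5628, -0.1452, 0.1709]
tcp_rot: [[0.815, 0.58, 0.0], [0.58, -0.815, -0.0], [0.0, 0.0, -1.0]]
force: [-0.0, 0.5, -0.8]
finger_gap: 0.0855
```

```bash
python3 -c "
from plan import *
plan([.58,-.1855,.11],28.2,1)
s=bot.sense();print(s['tool_pos'],s['joint_positions'])
W=cam('wrist')
cv2.imwrite('pics/w1.png',vision.snapshot('wrist')[:,:,::-1])
print(proj(W,[.6195,-.1642,.064]),proj(W,[.495,-.2305,.045]))
"
```

```text
3 clock 3.4 end [ 0.58   -0.1856  0.1102]
[{"translation":[-0.08,0.36,0.51],"delta_rot":[0.0,0.0,0.4],"jaw":1},{"translation":[-0.06,0.36,0.51],"delta_rot":[0.0,0.0,0.41],"jaw":1},{"translation":[-0.05,0.36,0.5],"delta_rot":[0.0,0.0,0.4],"jaw":1}]
[ 0.5628085  -0.14520542  0.1709419 ] [-2.03485023e+01  2.84897316e+01  8.75901768e+01 -7.37503599e-03
  6.39073005e+01  3.41933936e+01]
[344.7312964  157.24863226] [312.02943741 307.51196175]
```

View pics/w1.png

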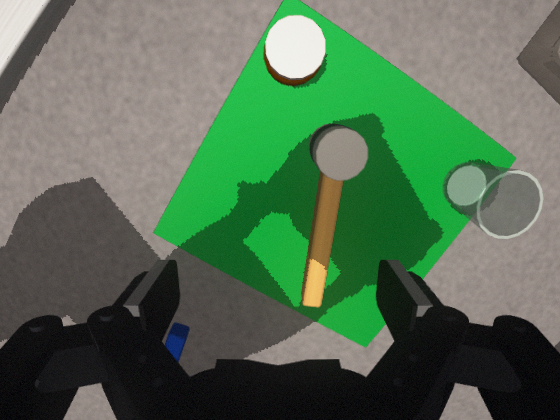

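The mallet head is at (341,153), about 4 px from the prediction, and the handle end at (312,305) is right. I'll refine the head position with the wrist view.

```bash
python3 -c "
from plan import *
W=cam('wrist')
h=onz(W,(341,153),.064);e=onz(W,(312.5,306),.045);print(h,e,np.degrees(np.arctan2(*(h-e)[1::-1])))
"
```

```text
[ 0.61968152 -0.15890597  0.064     ] [ 0.49594353 -0.22897465  0.045     ] 29.52142374890945
```

>>> {"fn": "play_rows", "kwargs": {
  "targets": [
    {"translation": [-0.08,0.35,0.5],"delta_rot": [0,0,0.4],"jaw": 1},
    {"translation": [-0.05,0.35,0.5],"delta_rot": [0,0,0.4],"jaw": 1},
    {"translation": [-0.05,0.32,0.5],"delta_rot": [0,0,0.3],"jaw": 1},
    {"translation": [0,0,0.5],"delta_rot": [0,0,0],"jaw": 1},
    {"translation": [0,0,0],"delta_rot": [0,0,0],"jaw": 1}
  ]
}}

```text
clock: 4.08
tool_pos: [0.5775, -0.1821, 0.089]
tcp_rot: [[0.875, 0.483, -0.003], [0.483, -0.875, 0.001], [-0.002, -0.003, -1.0]]
force: [-0.4, 0.5, 0.3]
finger_gap: 0.0854
```

```bash
python3 -c "
from plan import *
plan([.58,-.184,.015],28.7,1)
W=cam('wrist')
cv2.imwrite('pics/w2.png',vision.snapshot('wrist')[:,:,::-1])
print(proj(W,[.6195,-.1625,.064]),proj(W,[.495,-.2305,.045]),proj(W,[.58,-.184,.045]))
"
```

```text
3 clock 4.075 end [ 0.58   -0.1842  0.015 ]
[{"translation":[0.01,0.03,0.62],"delta_rot":[-0.01,0.01,0.01],"jaw":1},{"translation":[0.01,0.02,0.61],"delta_rot":[-0.01,0.01,0.01],"jaw":1},{"translation":[0.01,0.03,0.62],"delta_rot":[-0.01,0.0,0.01],"jaw":1}]
[286.67722497 159.21662038] [283.44330544 363.91794303] [284.9608002  230.68139857]
```

View pics/w2.png

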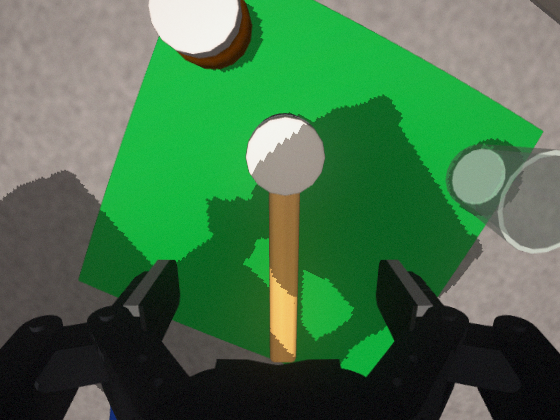

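The head at (285,154) and the handle centred at column about 283 are both close to the prediction, so I'm descending and gripping.

>>> {"fn": "play_rows", "kwargs": {
  "targets": [
    {"translation": [0.02,0,0.6],"delta_rot": [0,0,0],"jaw": 1},
    {"translation": [0.02,0,0.6],"delta_rot": [0,0,0],"jaw": 1},
    {"translation": [0.02,0,0.55],"delta_rot": [0,0,0],"jaw": 1},
    {"translation": [0,0,0],"delta_rot": [0,0,0],"jaw": 1},
    {"translation": [0,0,0],"delta_rot": [0,0,0],"jaw": 0},
    {"translation": [0,0,0],"delta_rot": [0,0,0],"jaw": 0},
    {"translation": [0,0,0],"delta_rot": [0,0,0],"jaw": 0},
    {"translation": [0,0,0],"delta_rot": [0,0,0],"jaw": 0}
  ],
  "newtons": 110
}}

```text
clock: 5.12
tool_pos: [0.5809, -0.181, 0.0218]
tcp_rot: [[0.875, 0.484, 0.001], [0.484, -0.875, -0.0], [0.0, 0.001, -1.0]]
force: [-2.1, 1.9, 11.0]
finger_gap: 0.0159
```

>>> {"fn": "play_rows", "kwargs": {
  "targets": [
    {"translation": [0,0,0],"delta_rot": [0,0,0],"jaw": 0},
    {"translation": [0,0,0],"delta_rot": [0,0,0],"jaw": 0}
  ]
}}

```text
clock: 5.38
tool_pos: [0.581, -0.181, 0.0219]
tcp_rot: [[0.875, 0.484, 0.001], [0.484, -0.875, -0.0], [0.0, 0.001, -1.0]]
force: [-1.4, -0.6, 7.2]
finger_gap: 0.0154
```

>>> {"fn": "play_rows", "kwargs": {
  "targets": [
    {"translation": [0,0,0],"delta_rot": [0,0,0],"jaw": 0.6},
    {"translation": [0,0,0],"delta_rot": [0,0,0],"jaw": 0.6},
    {"translation": [0.02,0.05,0.1],"delta_rot": [0,0,0],"jaw": 0.6},
    {"translation": [0,0,0],"delta_rot": [0,0,0],"jaw": 0.6},
    {"translation": [0,0,0],"delta_rot": [0,0,0],"jaw": 0},
    {"translation": [0,0,0],"delta_rot": [0,0,0],"jaw": 0},
    {"translation": [0,0,0],"delta_rot": [0,0,0],"jaw": 0},
    {"translation": [0,0,0],"delta_rot": [0,0,0],"jaw": 0}
  ]
}}

```text
clock: 6.38
tool_pos: [0.5824, -0.1822, 0.0175]
tcp_rot: [[0.875, 0.484, 0.0], [0.484, -0.875, -0.0], [0.0, 0.0, -1.0]]
force: [-1.7, -0.4, 5.6]
finger_gap: 0.0163
```

>>> {"fn": "play_rows", "kwargs": {
  "targets": [
    {"translation": [0,0,-0.5],"delta_rot": [0,0,0],"jaw": 0},
    {"translation": [0,0,-0.8],"delta_rot": [0,0,0],"jaw": 0},
    {"translation": [0,0,-0.8],"delta_rot": [0,0,0],"jaw": 0},
    {"translation": [0,0,-0.5],"delta_rot": [0,0,0],"jaw": 0},
    {"translation": [0,0,0],"delta_rot": [0,0,0],"jaw": 0}
  ]
}}

```text
clock: 7.0
tool_pos: [0.583, -0.1825, 0.1223]
tcp_rot: [[0.875, 0.484, 0.002], [0.484, -0.875, -0.001], [0.001, 0.002, -1.0]]
force: [0.4, -0.2, -3.5]
finger_gap: 0.0163
```

```bash
python3 -c "
from plan import *
cv2.imwrite('pics/w3.png',vision.snapshot('wrist')[:,:,::-1])
cv2.imwrite('pics/s3.png',cv2.resize(vision.snapshot('side')[180:350,200:420,::-1],None,fx=3.5,fy=3.5,interpolation=cv2.INTER_CUBIC))
"
```

```text
(no output)
```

View pics/w3.png

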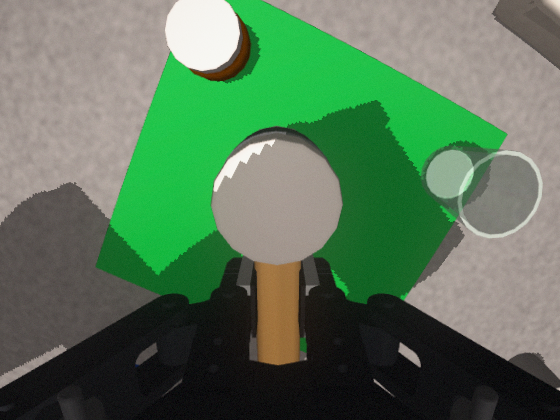

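View pics/s3.png

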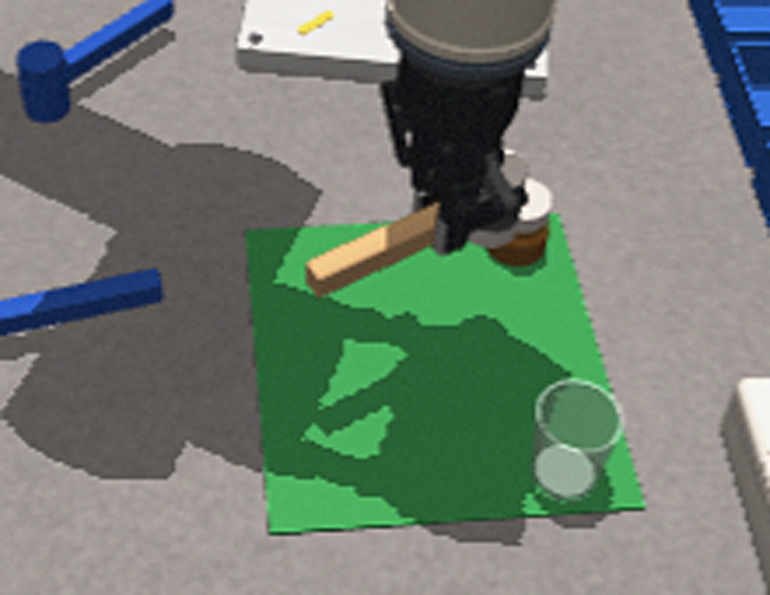

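The mallet is held level, with its head at wrist (277,198) and the bystanders undisturbed. Next I'll work out the head's offset from the TCP.

```bash
python3 -c "
from plan import *
W=cam('wrist');s=bot.sense();h=onz(W,(277,198),.169);print(h,s['tool_pos'],s['tcp_rot'].T@(h-s['tool_pos']),s['clock'])
off=np.array([.042,.0,0])
d=h-s['tool_pos'];d[2]=0
print(d)
plan(np.array([.520,.2242,.16])-d,28.9,0)
"
```

```text
[ 0.62204555 -0.15835516  0.169     ] [ 0.58190905 -0.1820245   0.12037606] [ 0.04654397 -0.00130753 -0.04865607] 7.1
[0.0401365  0.02366934 0.        ]
12 clock 7.1 end [0.48   0.2004 0.1598]
[{"translation":[0.2,-0.8,-0.08],"delta_rot":[0.0,0.0,0.0],"jaw":0},{"translation":[0.2,-0.8,-0.08],"delta_rot":[0.0,0.0,0.0],"jaw":0},{"translation":[0.2,-0.8,-0.08],"delta_rot":[0.0,0.0,0.0],"jaw":0},{"translation":[0.2,-0.8,-0.08],"delta_rot":[0.0,0.0,0.0],"jaw":0},{"translation":[0.2,-0.8,-0.08],"delta_rot":[0.0,0.0,0.0],"jaw":0},{"translation":[0.2,-0.8,-0.08],"delta_rot":[0.0,0.0,0.0],"jaw":0},{"translation":[0.2,-0.8,-0.08],"delta_rot":[0.0,0.0,0.0],"jaw":0},{"translation":[0.2,-0.8,-0.08],"delta_rot":[0.0,0.0,0.0],"jaw":0}]
[{"translation":[0.2,-0.8,-0.09],"delta_rot":[0.0,0.0,0.0],"jaw":0},{"translation":[0.2,-0.8,-0.08],"delta_rot":[0.0,0.0,0.0],"jaw":0},{"translation":[0.2,-0.8,-0.09],"delta_rot":[0.0,0.0,0.01],"jaw":0},{"translation":[0.2,-0.8,-0.08],"delta_rot":[-0.01,0.01,0.0],"jaw":0}]
```

>>> {"fn": "play_rows", "kwargs": {
  "targets": [
    {"translation": [0.2,-0.8,-0.1],"delta_rot": [0,0,0],"jaw": 0},
    {"translation": [0.2,-0.8,-0.1],"delta_rot": [0,0,0],"jaw": 0},
    {"translation": [0.2,-0.8,-0.1],"delta_rot": [0,0,0],"jaw": 0},
    {"translation": [0.2,-0.8,-0.1],"delta_rot": [0,0,0],"jaw": 0},
    {"translation": [0.2,-0.8,-0.1],"delta_rot": [0,0,0],"jaw": 0},
    {"translation": [0.2,-0.8,-0.1],"delta_rot": [0,0,0],"jaw": 0},
    {"translation": [0.2,-0.8,-0.1],"delta_rot": [0,0,0],"jaw": 0},
    {"translation": [0.2,-0.8,-0.1],"delta_rot": [0,0,0],"jaw": 0}
  ]
}}

```text
clock: 8.1
tool_pos: [0.5133, 0.0737, 0.1521]
tcp_rot: [[0.875, 0.484, -0.002], [0.484, -0.875, -0.0], [-0.002, -0.001, -1.0]]
force: [0.5, -0.0, -2.0]
finger_gap: 0.0164
```

>>> {"fn": "play_rows", "kwargs": {
  "targets": [
    {"translation": [0.2,-0.8,0],"delta_rot": [0,0,0],"jaw": 0},
    {"translation": [0.2,-0.8,0],"delta_rot": [0,0,0],"jaw": 0},
    {"translation": [0.2,-0.8,0],"delta_rot": [0,0,0],"jaw": 0},
    {"translation": [0.2,-0.8,0],"delta_rot": [0,0,0],"jaw": 0},
    {"translation": [0,0,0],"delta_rot": [0,0,0],"jaw": 0},
    {"translation": [0,0,0],"delta_rot": [0,0,0],"jaw": 0}
  ]
}}

```text
clock: 8.85
tool_pos: [0.48, 0.1999, 0.1524]
tcp_rot: [[0.875, 0.485, -0.001], [0.485, -0.875, -0.001], [-0.002, -0.0, -1.0]]
force: [0.4, 0.4, -2.5]
finger_gap: 0.0163
```

```bash
python3 -c "
from plan import *
W=cam('wrist');s=bot.sense();print(s['tool_pos'],s['force'])
im=vision.snapshot('wrist');cv2.imwrite('pics/w4.png',im[:,:,::-1])
T=cam('side');im=vision.snapshot('side');cv2.imwrite('pics/s4.png',cv2.resize(im[80:230,230:400,::-1],None,fx=4,fy=4,interpolation=cv2.INTER_CUBIC))
plan([.4799,.2005,.08],28.9,0)
"
```

```text
[0.48000644 0.19989914 0.15241286] [ 0.37449176  0.38649519 -2.47680519]
3 clock 8.95 end [0.4797 0.2005 0.08  ]
[{"translation":[0.0,-0.01,0.61],"delta_rot":[0.0,0.0,0.0],"jaw":0},{"translation":[0.0,-0.01,0.6],"delta_rot":[0.0,0.0,0.0],"jaw":0},{"translation":[0.0,-0.01,0.61],"delta_rot":[0.0,0.01,0.0],"jaw":0}]
```

View pics/w4.png

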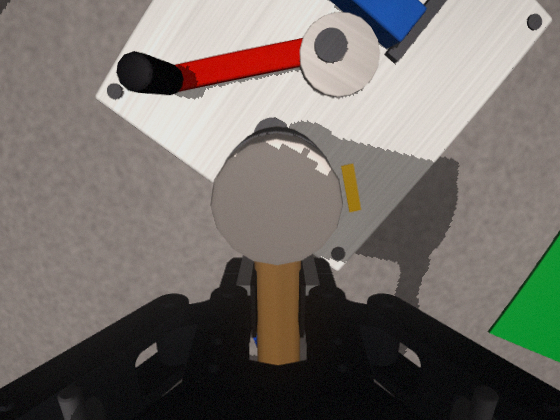

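View pics/s4.png

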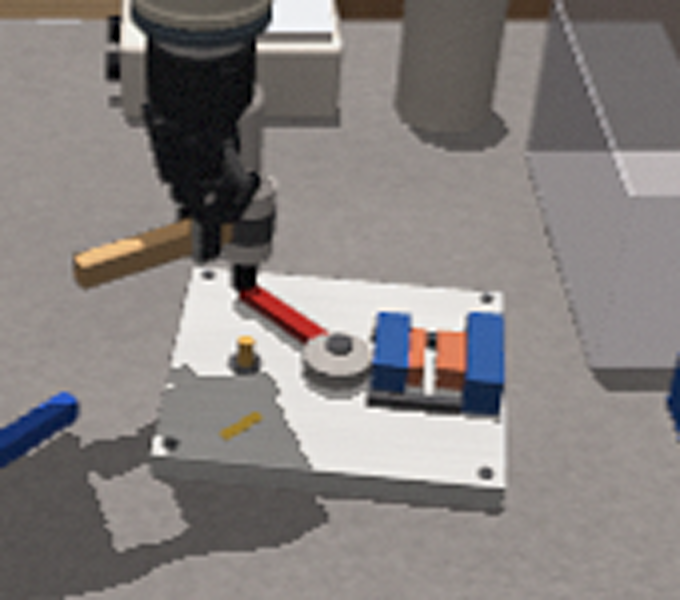

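The side crop shows the head at (253,230) above the pin at (245,345). The pin itself is hidden in the wrist view, so I'll cross-check the jig with the stripe and bolts seen there.

```bash
python3 -c "
from plan import *
W=cam('wrist');S=cam('side')
for u in [(534,21),(338,254),(115,91)]: print(onz(W,u,.025))
f=lambda c:((c[0]+.5)/4-.5+230,(c[1]+.5)/4-.5+80)
for u in [(486,298),(486,473),(170,443),(208,274)]: print(onz(S,f(u),.025))
print('pin',onz(S,f((245,341)),.049),'head bottom', onz(S,f((251,260)),.139),'cam W',onz(W,(331,44),.055))
print(onz(W,(349,187),.025))
"
```

```text
[0.69812346 0.0951177  0.025     ]
[0.45917891 0.12935693 0.025     ]
[0.49248698 0.35188373 0.025     ]
[0.72922965 0.31392799 0.025     ]
[0.6971843  0.09250149 0.025     ]
[0.45895709 0.12753926 0.025     ]
[0.49226337 0.34897364 0.025     ]
pin [0.51920814 0.22351553 0.049     ] head bottom [0.52044546 0.20626988 0.139     ] cam W [0.59444311 0.22378651 0.055     ]
[0.51444668 0.15305218 0.025     ]
```

>>> {"fn": "play_rows", "kwargs": {
  "targets": [
    {"translation": [0.02,-0.03,0.7],"delta_rot": [0,0,0],"jaw": 0},
    {"translation": [0,0,0.7],"delta_rot": [0,0,0],"jaw": 0},
    {"translation": [0,0,0.6],"delta_rot": [0,0,0],"jaw": 0},
    {"translation": [0,0,0],"delta_rot": [0,0,0],"jaw": 0},
    {"translation": [0,0,0.2],"delta_rot": [0,0,0],"jaw": 0},
    {"translation": [0,0,0.2],"delta_rot": [0,0,0],"jaw": 0}
  ],
  "newtons": 120
}}

```text
clock: 9.7
tool_pos: [0.4812, 0.2016, 0.0577]
tcp_rot: [[0.875, 0.484, 0.002], [0.484, -0.875, 0.0], [0.002, 0.0, -1.0]]
force: [0.5, -2.0, 3.0]
finger_gap: 0.0161
```

>>> {"fn": "play_rows", "kwargs": {
  "targets": [
    {"translation": [0,0,0.15],"delta_rot": [0,0,0],"jaw": 0},
    {"translation": [0,0,0.15],"delta_rot": [0,0,0],"jaw": 0}
  ]
}}

```text
clock: 9.95
tool_pos: [0.4811, 0.2017, 0.0453]
tcp_rot: [[0.875, 0.484, 0.001], [0.484, -0.875, 0.0], [0.001, 0.0, -1.0]]
force: [2.7, -2.6, 3.5]
finger_gap: 0.0161
```

>>> {"fn": "play_rows", "kwargs": {
  "targets": [
    {"translation": [0,0,0.08],"delta_rot": [0,0,0],"jaw": 0},
    {"translation": [0,0,0.08],"delta_rot": [0,0,0],"jaw": 0}
  ]
}}

```text
clock: 10.2
tool_pos: [0.4806, 0.2018, 0.0395]
tcp_rot: [[0.875, 0.484, 0.001], [0.484, -0.875, 0.0], [0.001, 0.0, -1.0]]
force: [-3.4, -4.1, 18.4]
finger_gap: 0.0158
```

>>> {"fn": "play_rows", "kwargs": {
  "targets": [
    {"translation": [0,0,0.06],"delta_rot": [0,0,0],"jaw": 0},
    {"translation": [0,0,0],"delta_rot": [0,0,0],"jaw": 0}
  ]
}}

```text
clock: 10.45
tool_pos: [0.48, 0.2015, 0.0371]
tcp_rot: [[0.875, 0.484, -0.0], [0.484, -0.875, -0.0], [-0.0, -0.0, -1.0]]
force: [-6.9, -6.0, 22.0]
finger_gap: 0.0161
```

The force rose to 22 N at the expected depth, so the pin hit its hard stop. I'll lift and inspect.

>>> {"fn": "play_rows", "kwargs": {
  "targets": [
    {"translation": [0,0,-0.5],"delta_rot": [0,0,0],"jaw": 0},
    {"translation": [0,0,-0.9],"delta_rot": [0,0,0],"jaw": 0},
    {"translation": [0,0,-0.9],"delta_rot": [0,0,0],"jaw": 0},
    {"translation": [0,0,-0.7],"delta_rot": [0,0,0],"jaw": 0},
    {"translation": [0,0,0],"delta_rot": [0,0,0],"jaw": 0}
  ]
}}

```text
clock: 11.08
tool_pos: [0.481, 0.2021, 0.1577]
tcp_rot: [[0.875, 0.485, 0.002], [0.485, -0.875, 0.001], [0.003, 0.0, -1.0]]
force: [0.5, 0.3, -2.5]
finger_gap: 0.0157
```

```bash
python3 -c "
from plan import *
im=vision.snapshot('side');cv2.imwrite('pics/s5.png',cv2.resize(im[80:230,230:400,::-1],None,fx=4,fy=4,interpolation=cv2.INTER_CUBIC))
im=vision.snapshot('wrist');cv2.imwrite('pics/w5.png',im[:,:,::-1])
s=bot.sense();print(s['tool_pos'],s['force'])
"
```

```text
[0.47988858 0.201601   0.15562458] [ 0.34838438 -0.80018099 -3.06624227]
```

View pics/s5.png

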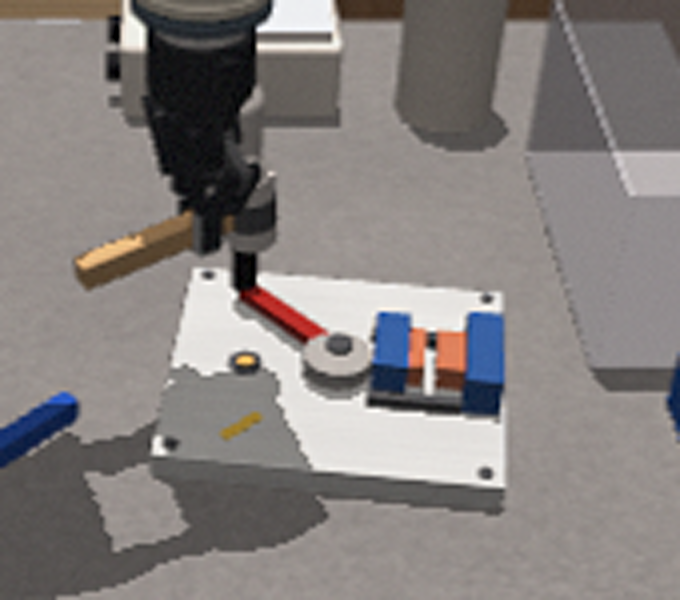

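View pics/w5.png

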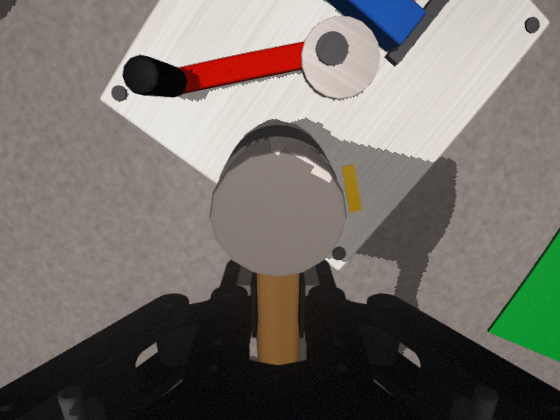

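The side crop shows the pin flush in its collar at (245,361), so it is home. In the wrist view the mallet has tilted slightly head-up in the grip, with the head top now at (278,208). I'll estimate the tilt and plan the return.

```bash
python3 -c "
from plan import *
W=cam('wrist');s=bot.sense();R=s['tcp_rot'];p=s['tool_pos']
for th in range(-2,16,2):
    a=np.radians(th)
    f=.0465*np.cos(a)-.030*np.sin(a); u=.0465*np.sin(a)+.030*np.cos(a)
    f2=.0465*np.cos(a)+.030*np.sin(a); u2=.0465*np.sin(a)-.030*np.cos(a)
    q=lambda f,u: proj(W,p+R@np.array([f,-.0013,-.0165-u]))
    c=q(f,u); 
    print(th,c, q(f+.02*np.cos(a),u+.02*np.sin(a))[1],q(f-.02*np.cos(a),u-.02*np.sin(a))[1],'bottom far',q(f2+.02*np.cos(a),u2+.02*np.sin(a)))
plan([.535,-.175,.13],28.9,0)
"
```

```text
-2 [277.20600915 191.39763658] 122.1475114538531 254.4023203464481 bottom far [277.44049111 120.37469097]
0 [277.19749644 196.17023189] 126.26995931500117 258.74418481296954 bottom far [277.43254865 118.12278238]
2 [277.18916881 201.22388598] 130.8688882332421 263.17468760675155 bottom far [277.4243287  115.98745905]
4 [277.18105957 206.55449291] 135.96114740757577 267.68353390648144 bottom far [277.41582496 113.97661789]
6 [277.17320311 212.15615084] 141.56201879940713 272.2598424005988 bottom far [277.40703123 112.09868817]
8 [277.16563467 218.0210562 ] 147.68476125812063 276.89220214019883 bottom far [277.39794143 110.36265871]
10 [277.15839005 224.13941615] 154.34011003593702 281.5687374971993 bottom far [277.38854971 108.77810512]
12 [277.15150526 230.4993836 ] 161.535737767455 286.27718054951305 bottom far [277.37885047 107.3552166 ]
14 [277.14501618 237.08701903] 169.27568637685272 291.00495001915715 bottom far [277.36883848 106.10482175]
11 clock 11.175 end [ 0.535  -0.1748  0.13  ]
[{"translation":[-0.3,0.81,0.06],"delta_rot":[0.0,0.0,0.0],"jaw":0},{"translation":[-0.31,0.81,0.06],"delta_rot":[0.0,0.0,0.0],"jaw":0},{"translation":[-0.3,0.81,0.06],"delta_rot":[0.0,0.0,0.0],"jaw":0},{"translation":[-0.31,0.81,0.06],"delta_rot":[0.0,0.0,0.0],"jaw":0},{"translation":[-0.3,0.81,0.06],"delta_rot":[0.0,0.0,0.0],"jaw":0},{"translation":[-0.31,0.81,0.06],"delta_rot":[0.0,0.0,0.0],"jaw":0},{"translation":[-0.3,0.81,0.06],"delta_rot":[0.0,0.0,0.0],"jaw":0},{"translation":[-0.31,0.81,0.06],"delta_rot":[0.0,0.0,0.0],"jaw":0}]
[{"translation":[-0.3,0.81,0.05],"delta_rot":[0.0,0.0,0.0],"jaw":0},{"translation":[-0.31,0.81,0.06],"delta_rot":[0.0,0.0,0.01],"jaw":0},{"translation":[-0.3,0.8,0.05],"delta_rot":[0.0,0.01,0.0],"jaw":0}]
```

>>> {"fn": "play_rows", "kwargs": {
  "targets": [
    {"translation": [-0.28,0.88,0],"delta_rot": [0,0,0],"jaw": 0},
    {"translation": [-0.28,0.88,0],"delta_rot": [0,0,0],"jaw": 0},
    {"translation": [-0.28,0.88,0],"delta_rot": [0,0,0],"jaw": 0},
    {"translation": [-0.28,0.88,0],"delta_rot": [0,0,0],"jaw": 0},
    {"translation": [-0.28,0.88,0],"delta_rot": [0,0,0],"jaw": 0},
    {"translation": [-0.28,0.88,0],"delta_rot": [0,0,0],"jaw": 0},
    {"translation": [-0.28,0.88,0],"delta_rot": [0,0,0],"jaw": 0},
    {"translation": [-0.28,0.88,0],"delta_rot": [0,0,0],"jaw": 0}
  ]
}}

```text
clock: 12.18
tool_pos: [0.5377, -0.089, 0.1547]
tcp_rot: [[0.875, 0.484, -0.003], [0.484, -0.875, 0.001], [-0.002, -0.002, -1.0]]
force: [1.1, 0.5, -1.9]
finger_gap: 0.0163
```

>>> {"fn": "play_rows", "kwargs": {
  "targets": [
    {"translation": [-0.28,0.88,0],"delta_rot": [0,0,0],"jaw": 0},
    {"translation": [-0.28,0.88,0],"delta_rot": [0,0,0],"jaw": 0},
    {"translation": [-0.28,0.88,0],"delta_rot": [0,0,0],"jaw": 0},
    {"translation": [0,0,0.6],"delta_rot": [0,-0.5,0],"jaw": 0},
    {"translation": [0,0,0.7],"delta_rot": [0,-0.6,0],"jaw": 0},
    {"translation": [0,0,0.7],"delta_rot": [0,0,0],"jaw": 0},
    {"translation": [0,0,0.5],"delta_rot": [0,0,0],"jaw": 0},
    {"translation": [0,0,0],"delta_rot": [0,0,0],"jaw": 0}
  ]
}}

```text
clock: 13.18
tool_pos: [0.5523, -0.1993, 0.0541]
tcp_rot: [[0.869, 0.484, -0.105], [0.481, -0.875, -0.053], [-0.118, -0.004, -0.993]]
force: [-0.1, 0.5, -2.0]
finger_gap: 0.0159
```

```bash
python3 -c "
from plan import *
s=bot.sense();print(s['tool_pos'],s['force'])
im=vision.snapshot('side');cv2.imwrite('pics/s6.png',cv2.resize(im[200:350,230:400,::-1],None,fx=4,fy=4,interpolation=cv2.INTER_CUBIC))
"
```

```text
[ 0.55225107 -0.19933186  0.05409844] [-0.08914072  0.51519834 -2.04133779]
```

View pics/s6.png

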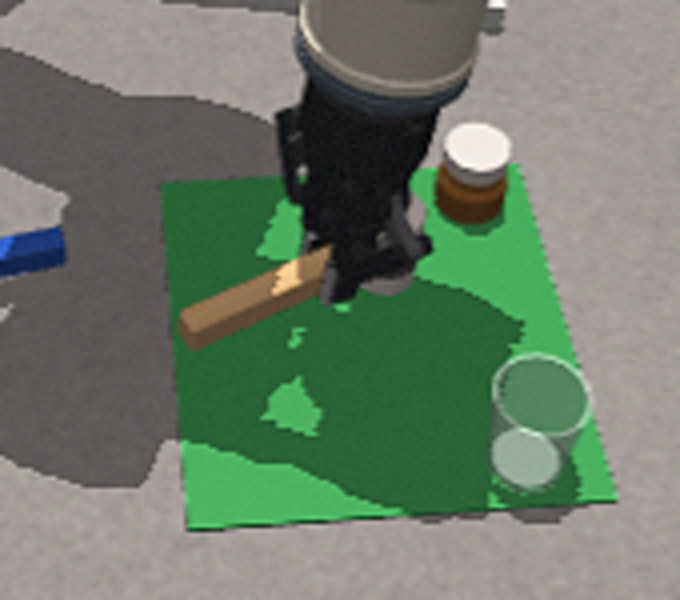

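The mallet is level above the mat, clear of the jar and beaker. Lowering it gently.

>>> {"fn": "play_rows", "kwargs": {
  "targets": [
    {"translation": [0,0,0.3],"delta_rot": [0,0,0],"jaw": 0},
    {"translation": [0,0,0.3],"delta_rot": [0,0,0],"jaw": 0},
    {"translation": [0,0,0.15],"delta_rot": [0,0,0],"jaw": 0},
    {"translation": [0,0,0],"delta_rot": [0,0,0],"jaw": 0}
  ]
}}

```text
clock: 13.72
tool_pos: [0.5508, -0.2018, 0.0266]
tcp_rot: [[0.869, 0.484, -0.101], [0.481, -0.875, -0.055], [-0.115, -0.001, -0.993]]
force: [0.6, -0.6, -3.4]
finger_gap: 0.0158
```

>>> {"fn": "play_rows", "kwargs": {
  "targets": [
    {"translation": [0,0,0.1],"delta_rot": [0,0,0],"jaw": 0},
    {"translation": [0,0,0],"delta_rot": [0,0,0],"jaw": 0}
  ]
}}

```text
clock: 13.98
tool_pos: [0.5507, -0.202, 0.023]
tcp_rot: [[0.869, 0.484, -0.101], [0.481, -0.875, -0.056], [-0.115, 0.0, -0.993]]
force: [0.3, 0.2, -2.3]
finger_gap: 0.0159
```

>>> {"fn": "play_rows", "kwargs": {
  "targets": [
    {"translation": [0,0,0.1],"delta_rot": [0,0,0],"jaw": 0},
    {"translation": [0,0,0],"delta_rot": [0,0,0],"jaw": 0}
  ]
}}

```text
clock: 14.22
tool_pos: [0.5502, -0.2022, 0.0189]
tcp_rot: [[0.869, 0.484, -0.101], [0.481, -0.875, -0.056], [-0.115, -0.0, -0.993]]
force: [0.1, 0.0, -3.0]
finger_gap: 0.0158
```

>>> {"fn": "play_rows", "kwargs": {
  "targets": [
    {"translation": [0,0,0.08],"delta_rot": [0,0,0],"jaw": 0},
    {"translation": [0,0,0],"delta_rot": [0,0,0],"jaw": 0}
  ]
}}

```text
clock: 14.48
tool_pos: [0.5499, -0.2026, 0.0171]
tcp_rot: [[0.869, 0.484, -0.1], [0.481, -0.875, -0.056], [-0.115, 0.001, -0.993]]
force: [-6.7, 1.8, 19.1]
finger_gap: 0.0161
```

```bash
python3 -c "
from plan import *
im=vision.snapshot('side');cv2.imwrite('pics/s7.png',cv2.resize(im[200:350,230:400,::-1],None,fx=4,fy=4,interpolation=cv2.INTER_CUBIC))
s=bot.sense();print(s['tool_pos'],s['force'])
"
```

```text
[ 0.54990231 -0.20261327  0.0170473 ] [-6.07568916  0.69013036 19.55626974]
```

View pics/s7.png

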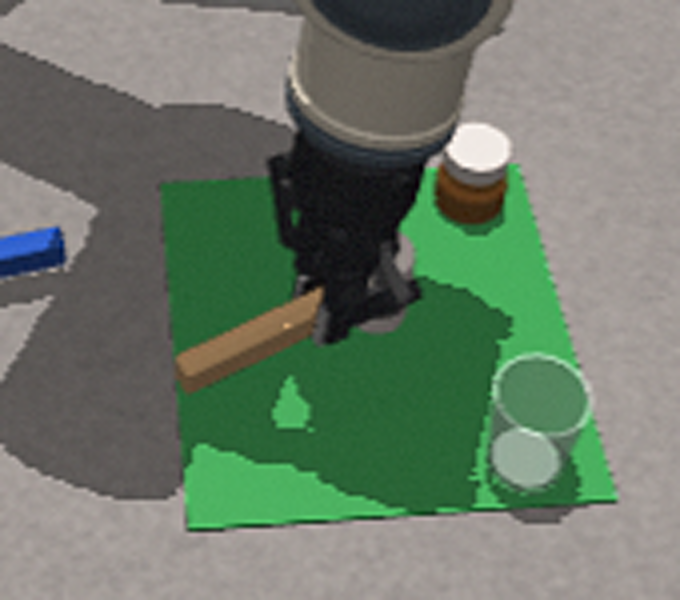

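The mallet is touching the mat. I'll ease up, release and retreat.

>>> {"fn": "play_rows", "kwargs": {
  "targets": [
    {"translation": [0,0,-0.06],"delta_rot": [0,0,0],"jaw": 0},
    {"translation": [0,0,0],"delta_rot": [0,0,0],"jaw": 1},
    {"translation": [0,0,0],"delta_rot": [0,0,0],"jaw": 1},
    {"translation": [0,0,0],"delta_rot": [0,0,0],"jaw": 1},
    {"translation": [0,0,-0.3],"delta_rot": [0,0,0],"jaw": 1},
    {"translation": [0,0,-0.6],"delta_rot": [0,0,0],"jaw": 1},
    {"translation": [0,0,-1],"delta_rot": [0,0.55,0],"jaw": 1},
    {"translation": [0,0,-1],"delta_rot": [0,0.55,0],"jaw": 1}
  ],
  "newtons": 60
}}

```text
clock: 15.52
tool_pos: [0.5603, -0.1966, 0.1356]
tcp_rot: [[0.875, 0.485, 0.002], [0.485, -0.875, 0.001], [0.002, 0.0, -1.0]]
force: [0.7, -0.9, 0.4]
finger_gap: 0.0856
```

>>> {"fn": "play_rows", "kwargs": {
  "targets": [
    {"translation": [0,0,-1],"delta_rot": [0,0,0],"jaw": 1},
    {"translation": [0,0,-0.5],"delta_rot": [0,0,0],"jaw": 1},
    {"translation": [0,0,0],"delta_rot": [0,0,0],"jaw": 1}
  ]
}}

```text
clock: 15.9
tool_pos: [0.5607, -0.1972, 0.1959]
tcp_rot: [[0.875, 0.484, 0.003], [0.484, -0.875, -0.001], [0.002, 0.003, -1.0]]
force: [0.3, -0.6, -0.6]
finger_gap: 0.0857
```

```bash
python3 -c "
from plan import *
im=vision.snapshot('side');cv2.imwrite('pics/s8.png',cv2.resize(im[120:350,230:400,::-1],None,fx=2.6,fy=2.6,interpolation=cv2.INTER_CUBIC))
W=cam('wrist');cv2.imwrite('pics/w8.png',vision.snapshot('wrist')[:,:,::-1])
s=bot.sense();print(s['clock'],s['tool_pos'],s['force'],s['joint_positions'])
"
```

```text
16.0 [ 0.55966912 -0.19678352  0.19358918] [0.21756077 0.11399722 0.67154993] [-2.51381918e+01  2.79227299e+01  8.43931490e+01  6.94252405e-04
  6.76938692e+01  3.58853649e+01]
```

View pics/s8.png

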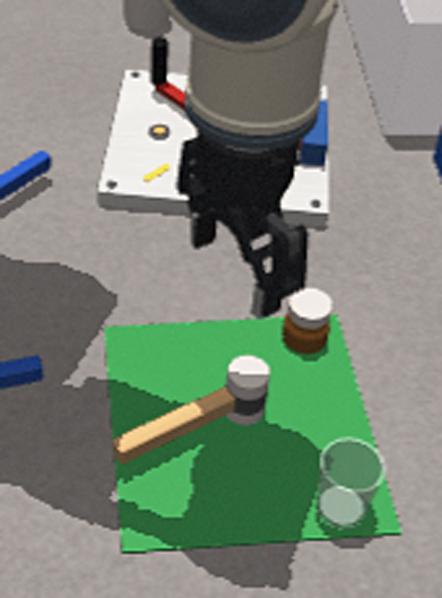

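View pics/w8.png

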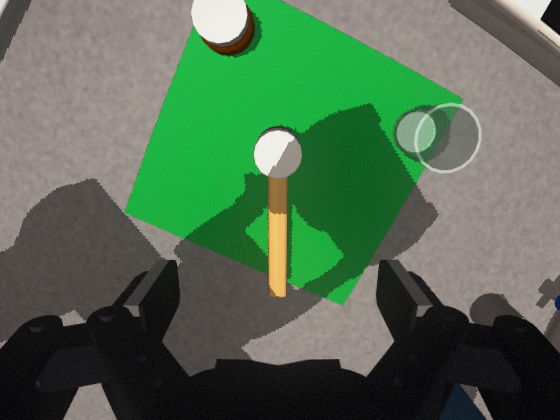

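The mallet stands on the mat, head at wrist (278,153), and is let go of; the jar and beaker are unmoved. Moving on to the lever post.

```bash
python3 -c "
from plan import *
plan([.523,.309,.17],0,1)
"
```

```text
15 clock 16.0 end [0.5229 0.3091 0.17  ]
[{"translation":[0.35,-0.77,0.04],"delta_rot":[0.0,0.0,0.32],"jaw":1},{"translation":[0.33,-0.78,0.04],"delta_rot":[0.0,0.0,0.32],"jaw":1},{"translation":[0.3,-0.79,0.04],"delta_rot":[0.0,0.0,0.32],"jaw":1},{"translation":[0.28,-0.8,0.04],"delta_rot":[0.0,0.0,0.32],"jaw":1},{"translation":[0.25,-0.81,0.04],"delta_rot":[0.0,0.0,0.32],"jaw":1},{"translation":[0.22,-0.81,0.04],"delta_rot":[0.0,0.0,0.32],"jaw":1},{"translation":[0.2,-0.82,0.04],"delta_rot":[0.0,0.0,0.32],"jaw":1},{"translation":[0.17,-0.83,0.04],"delta_rot":[0.0,0.0,0.32],"jaw":1}]
[{"translation":[0.14,-0.83,0.04],"delta_rot":[0.0,0.0,0.32],"jaw":1},{"translation":[0.11,-0.84,0.04],"delta_rot":[0.0,0.0,0.32],"jaw":1},{"translation":[0.08,-0.84,0.04],"delta_rot":[0.0,0.0,0.33],"jaw":1},{"translation":[0.05,-0.84,0.04],"delta_rot":[0.0,0.0,0.32],"jaw":1},{"translation":[0.03,-0.85,0.04],"delta_rot":[0.0,0.0,0.33],"jaw":1},{"translation":[0.0,-0.84,0.04],"delta_rot":[0.0,0.0,0.32],"jaw":1},{"translation":[-0.04,-0.85,0.03],"delta_rot":[0.0,0.0,0.33],"jaw":1}]
```

>>> {"fn": "play_rows", "kwargs": {
  "targets": [
    {"translation": [0.35,-0.77,0],"delta_rot": [0,0,0.3],"jaw": 1},
    {"translation": [0.33,-0.78,0],"delta_rot": [0,0,0.3],"jaw": 1},
    {"translation": [0.3,-0.79,0],"delta_rot": [0,0,0.3],"jaw": 1},
    {"translation": [0.28,-0.8,0],"delta_rot": [0,0,0.3],"jaw": 1},
    {"translation": [0.25,-0.8,0],"delta_rot": [0,0,0.3],"jaw": 1},
    {"translation": [0.22,-0.8,0],"delta_rot": [0,0,0.3],"jaw": 1},
    {"translation": [0.2,-0.82,0],"delta_rot": [0,0,0.35],"jaw": 1},
    {"translation": [0.17,-0.83,0],"delta_rot": [0,0,0.35],"jaw": 1}
  ]
}}

```text
clock: 17.0
tool_pos: [0.5382, 0.0731, 0.1926]
tcp_rot: [[0.971, 0.24, -0.002], [0.24, -0.971, -0.0], [-0.002, -0.0, -1.0]]
force: [0.2, 0.1, 0.2]
finger_gap: 0.0851
```

>>> {"fn": "play_rows", "kwargs": {
  "targets": [
    {"translation": [0.14,-0.83,0],"delta_rot": [0,0,0.35],"jaw": 1},
    {"translation": [0.1,-0.84,0],"delta_rot": [0,0,0.35],"jaw": 1},
    {"translation": [0.08,-0.84,0],"delta_rot": [0,0,0.35],"jaw": 1},
    {"translation": [0.05,-0.84,0],"delta_rot": [0,0,0.35],"jaw": 1},
    {"translation": [0.03,-0.85,0],"delta_rot": [0,0,0.3],"jaw": 1},
    {"translation": [0,-0.84,0.2],"delta_rot": [0,0,0.3],"jaw": 1},
    {"translation": [-0.04,-0.85,0.2],"delta_rot": [0,0,0.3],"jaw": 1},
    {"translation": [0,0,0],"delta_rot": [0,0,0],"jaw": 1}
  ]
}}

```text
clock: 18.0
tool_pos: [0.52, 0.3095, 0.1758]
tcp_rot: [[1.0, 0.005, -0.003], [0.005, -1.0, -0.001], [-0.003, 0.001, -1.0]]
force: [0.0, 0.2, -1.0]
finger_gap: 0.0858
```

```bash
python3 -c "
from plan import *
s=bot.sense()
W=cam('wrist');cv2.imwrite('pics/w9.png',vision.snapshot('wrist')[:,:,::-1])
print(s['clock'],s['tool_pos'],s['force'],proj(W,[.523,.309,.105]))
plan([.523,.309,.14],0,1)
"
```

```text
18.0 [0.52000609 0.30952352 0.1758447 ] [ 0.00850418  0.23106818 -1.0356345 ] [280.52680736 212.45041899]
2 clock 18.05 end [0.5231 0.3091 0.1399]
[{"translation":[0.03,-0.01,0.45],"delta_rot":[0.01,0.01,0.02],"jaw":1},{"translation":[0.04,-0.01,0.46],"delta_rot":[0.0,0.01,0.03],"jaw":1}]
```

View pics/w9.png

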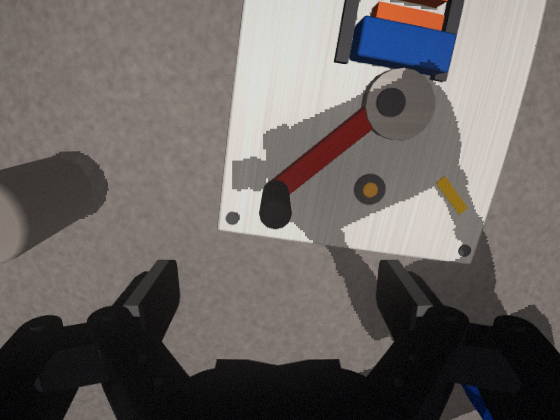

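The post top is at (275,212) as predicted, and the pin at (370,190) is flush. Descending and gripping.

>>> {"fn": "play_rows", "kwargs": {
  "targets": [
    {"translation": [0.05,-0.03,0.7],"delta_rot": [0,0,0],"jaw": 1},
    {"translation": [0.03,0,0.7],"delta_rot": [0,0,0],"jaw": 1},
    {"translation": [0,0,0.7],"delta_rot": [0,0,0],"jaw": 1},
    {"translation": [0,0,0.6],"delta_rot": [0,0,0],"jaw": 1},
    {"translation": [0,0,0],"delta_rot": [0,0,0],"jaw": 1}
  ]
}}

```text
clock: 18.68
tool_pos: [0.5234, 0.3077, 0.0681]
tcp_rot: [[1.0, 0.002, -0.003], [0.002, -1.0, -0.002], [-0.003, 0.002, -1.0]]
force: [-0.1, -0.5, 0.5]
finger_gap: 0.0857
```

>>> {"fn": "play_rows", "kwargs": {
  "targets": [
    {"translation": [0,0,0],"delta_rot": [0,0,0],"jaw": 0},
    {"translation": [0,0,0],"delta_rot": [0,0,0],"jaw": 0},
    {"translation": [0,0,0],"delta_rot": [0,0,0],"jaw": 0},
    {"translation": [0,0,0],"delta_rot": [0,0,0],"jaw": 0},
    {"translation": [0,0,0],"delta_rot": [0,0,0],"jaw": 0}
  ]
}}

```text
clock: 19.3
tool_pos: [0.5242, 0.3099, 0.0703]
tcp_rot: [[1.0, 0.003, 0.0], [0.003, -1.0, 0.001], [0.0, -0.001, -1.0]]
force: [-4.8, 5.8, 6.2]
finger_gap: 0.0205
```

```bash
python3 -c "
from plan import *
s=bot.sense()
W=cam('wrist');cv2.imwrite('pics/w10.png',vision.snapshot('wrist')[:,:,::-1])
im=vision.snapshot('side');cv2.imwrite('pics/s10.png',cv2.resize(im[80:230,230:400,::-1],None,fx=4,fy=4,interpolation=cv2.INTER_CUBIC))
print(s['clock'],s['tool_pos'],s['force'],s['finger_gap'])
"
```

```text
19.3 [0.52423465 0.30992723 0.07032644] [-4.78328572  5.80379751  6.21878196] 0.02046554055770591
```

View pics/w10.png

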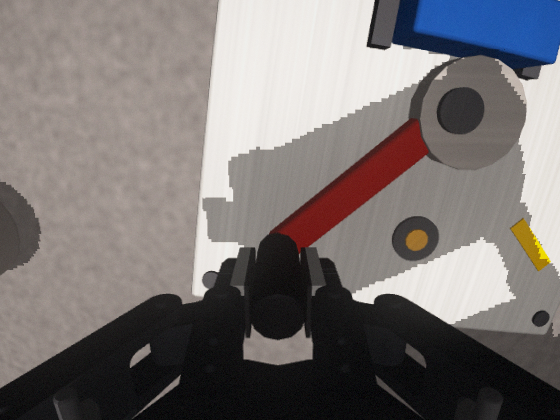

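View pics/s10.png

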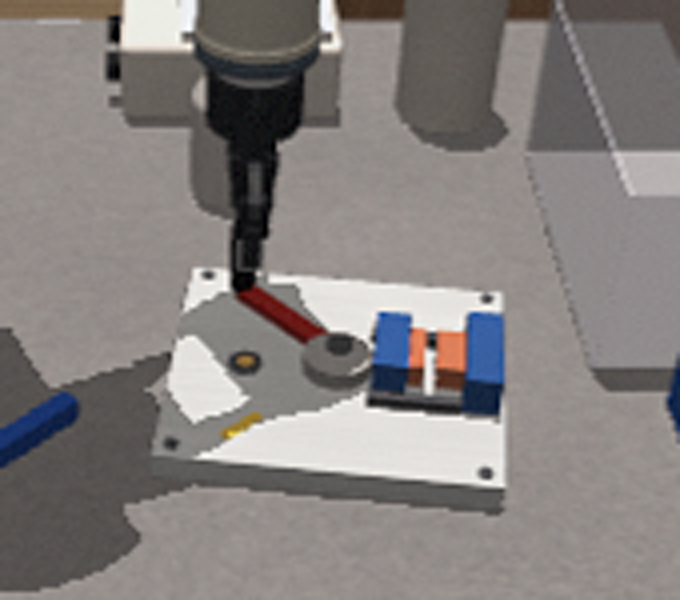

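The post is gripped (gap 20.5 mm). Now for the arc.

```bash
python3 -c "
from plan import *
s=bot.sense();p=s['tool_pos'][:2].copy();C=np.array([.595,.2205])
a0=np.degrees(np.arctan2(*(p-C)[::-1]));print(a0)
N=18
for i in range(1,N+1):
    a=np.radians(a0+(222.2-a0)*i/N); q=C+.115*np.array([np.cos(a),np.sin(a)])
    t=np.round((q-p)/.04,2); p=p+t*.04; print([t[0],-t[1]],p.round(4))
"
```

```text
128.36516774745056
[np.float64(-0.21), np.float64(0.15)] [0.5158 0.3039]
[np.float64(-0.18), np.float64(0.19)] [0.5086 0.2963]
[np.float64(-0.17), np.float64(0.21)] [0.5018 0.2879]
[np.float64(-0.14), np.float64(0.21)] [0.4962 0.2795]
[np.float64(-0.12), np.float64(0.23)] [0.4914 0.2703]
[np.float64(-0.11), np.float64(0.24)] [0.487  0.2607]
[np.float64(-0.08), np.float64(0.25)] [0.4838 0.2507]
[np.float64(-0.05), np.float64(0.26)] [0.4818 0.2403]
[np.float64(-0.04), np.float64(0.26)] [0.4802 0.2299]
[np.float64(-0.01), np.float64(0.26)] [0.4798 0.2195]
[np.float64(0.02), np.float64(0.26)] [0.4806 0.2091]
[np.float64(0.04), np.float64(0.26)] [0.4822 0.1987]
[np.float64(0.06), np.float64(0.25)] [0.4846 0.1887]
[np.float64(0.08), np.float64(0.25)] [0.4878 0.1787]
[np.float64(0.11), np.float64(0.24)] [0.4922 0.1691]
[np.float64(0.13), np.float64(0.23)] [0.4974 0.1599]
[np.float64(0.14), np.float64(0.21)] [0.503  0.1515]
[np.float64(0.17), np.float64(0.21)] [0.5098 0.1431]
```

>>> {"fn": "play_rows", "kwargs": {
  "targets": [
    {"translation": [-0.2,0.15,0],"delta_rot": [0,0,0],"jaw": 0},
    {"translation": [-0.18,0.19,0],"delta_rot": [0,0,0],"jaw": 0},
    {"translation": [-0.17,0.21,0],"delta_rot": [0,0,0],"jaw": 0},
    {"translation": [-0.14,0.21,0],"delta_rot": [0,0,0],"jaw": 0},
    {"translation": [-0.12,0.23,0],"delta_rot": [0,0,0],"jaw": 0},
    {"translation": [-0.11,0.24,0],"delta_rot": [0,0,0],"jaw": 0}
  ]
}}

```text
clock: 20.15
tool_pos: [0.4852, 0.2608, 0.0701]
tcp_rot: [[1.0, 0.003, -0.003], [0.003, -1.0, 0.001], [-0.003, -0.001, -1.0]]
force: [-12.7, 13.1, 11.2]
finger_gap: 0.0206
```

>>> {"fn": "play_rows", "kwargs": {
  "targets": [
    {"translation": [-0.12,0.24,0],"delta_rot": [0,0,0],"jaw": 0},
    {"translation": [-0.07,0.25,0],"delta_rot": [0,0,0],"jaw": 0},
    {"translation": [-0.04,0.26,0],"delta_rot": [0,0,0],"jaw": 0},
    {"translation": [-0.01,0.26,0],"delta_rot": [0,0,0],"jaw": 0},
    {"translation": [0.02,0.26,0],"delta_rot": [0,0,0],"jaw": 0},
    {"translation": [0.04,0.26,0],"delta_rot": [0,0,0],"jaw": 0}
  ]
}}

```text
clock: 20.9
tool_pos: [0.4791, 0.1987, 0.0698]
tcp_rot: [[1.0, 0.004, -0.003], [0.004, -1.0, 0.0], [-0.003, -0.0, -1.0]]
force: [-21.8, 2.8, 9.6]
finger_gap: 0.0206
```

>>> {"fn": "play_rows", "kwargs": {
  "targets": [
    {"translation": [0,0.25,0],"delta_rot": [0,0,0],"jaw": 0},
    {"translation": [0.04,0.25,0],"delta_rot": [0,0,0],"jaw": 0},
    {"translation": [0.09,0.24,0],"delta_rot": [0,0,0],"jaw": 0},
    {"translation": [0.12,0.23,0],"delta_rot": [0,0,0],"jaw": 0}
  ]
}}

```text
clock: 21.4
tool_pos: [0.4909, 0.1603, 0.0699]
tcp_rot: [[1.0, 0.003, 0.0], [0.003, -1.0, 0.001], [0.0, -0.001, -1.0]]
force: [1.3, 15.4, -2.6]
finger_gap: 0.0202
```

>>> {"fn": "play_rows", "kwargs": {
  "targets": [
    {"translation": [0.14,0.21,0],"delta_rot": [0,0,0],"jaw": 0},
    {"translation": [0.18,0.2,0],"delta_rot": [0,0,0],"jaw": 0},
    {"translation": [0,0,0],"delta_rot": [0,0,0],"jaw": 0},
    {"translation": [0,0,0],"delta_rot": [0,0,0],"jaw": 0}
  ]
}}

```text
clock: 21.9
tool_pos: [0.5034, 0.1436, 0.0699]
tcp_rot: [[1.0, 0.003, -0.0], [0.003, -1.0, 0.0], [-0.0, -0.0, -1.0]]
force: [-3.7, 3.2, 3.0]
finger_gap: 0.0205
```

```bash
python3 -c "
from plan import *
s=bot.sense()
W=cam('wrist');cv2.imwrite('pics/w11.png',vision.snapshot('wrist')[:,:,::-1])
im=vision.snapshot('side');cv2.imwrite('pics/s11.png',cv2.resize(im[80:230,230:400,::-1],None,fx=4,fy=4,interpolation=cv2.INTER_CUBIC))
im=vision.snapshot('top');cv2.imwrite('pics/t11.png',cv2.resize(im[130:230,175:275,::-1],None,fx=6,fy=6,interpolation=cv2.INTER_CUBIC))
print(s['clock'],s['tool_pos'],s['force'],s['finger_gap'])
"
```

```text
21.9 [0.50340545 0.14364911 0.06993833] [-3.67461535  3.15094214  2.96121361] 0.0204983905925397
```

View pics/w11.png

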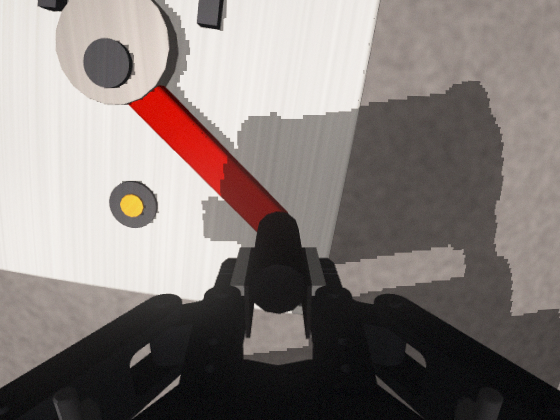

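View pics/s11.png

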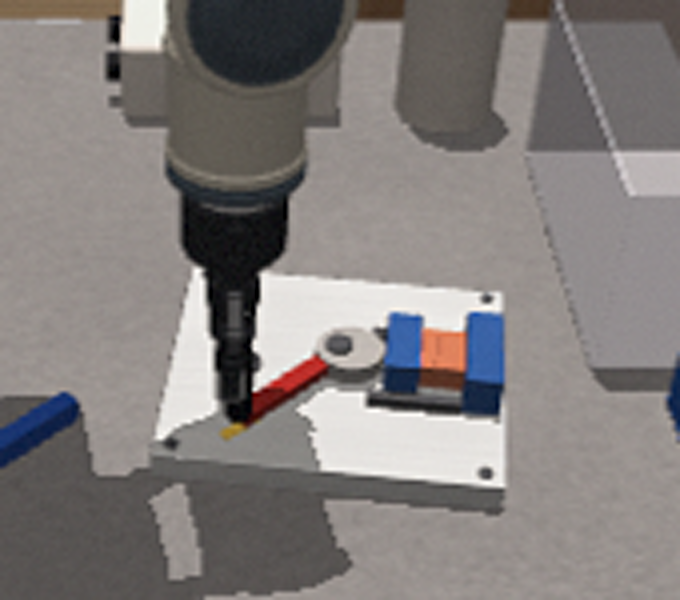

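View pics/t11.png

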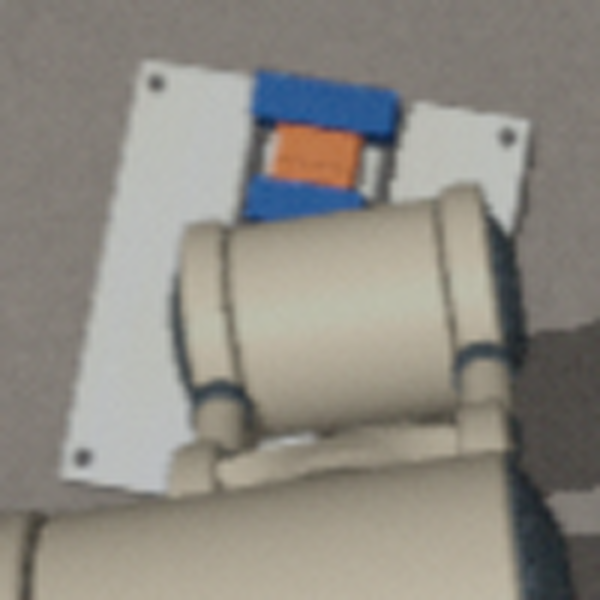

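The copper halves meet in the top and side views, the arm lies over the stripe (side crop (232,432)), and the pin is still down. I'll measure the arm's angle from the wrist view.

```bash
python3 -c "
from plan import *
W=cam('wrist')
for a,b in [((130,103),(256,232)),((166,87),(290,212)),((107,63),(277,225))]:
    P=onz(W,a,.045);Q=onz(W,b,.045);d=Q-P
    th=np.degrees(np.arctan2(d[1],d[0]))%360
    print(th,'lever',np.radians(th+8.1-130))
S=cam('side')
f=lambda c:((c[0]+.5)/4-.5+230,(c[1]+.5)/4-.5+80)
for a,b in [((318,357),(247,398)),((325,376),(250,423))]:
    P=onz(S,f(a),.045);Q=onz(S,f(b),.045);d=Q-P
    th=np.degrees(np.arctan2(d[1],d[0]))%360
    print(th,'lever',np.radians(th+8.1-130))
"
```

```text
222.29947551293412 lever 1.7523014149761231
223.83091451954903 lever 1.7790300679350244
224.9585615392619 lever 1.7987112212293153
220.98786074648572 lever 1.729409418783822
222.71328652739612 lever 1.759523779659503
```

>>> {"fn": "play_rows", "kwargs": {
  "targets": [
    {"translation": [0,0,0],"delta_rot": [0,0,0],"jaw": 0},
    {"translation": [0,0,0],"delta_rot": [0,0,0],"jaw": 0},
    {"translation": [0,0,0],"delta_rot": [0,0,0],"jaw": 0}
  ]
}}

```text
clock: 22.42
tool_pos: [0.5034, 0.1436, 0.0699]
tcp_rot: [[1.0, 0.003, -0.0], [0.003, -1.0, 0.0], [-0.0, -0.0, -1.0]]
force: [-3.8, 2.9, 4.1]
finger_gap: 0.0205
```

```bash
python3 -c "
from plan import *
im=vision.snapshot('side');cv2.imwrite('pics/s12.png',im[:,:,::-1])
s=bot.sense();print(s['clock'],s['tool_pos'],s['force'],s['finger_gap'],np.abs(s['qd']).max())
"
```

```text
22.475 [0.50341758 0.14363177 0.06990737] [-5.02516308  2.91712206  4.99411992] 0.020342106835185038 0.09493504404361498
```

View pics/s12.png

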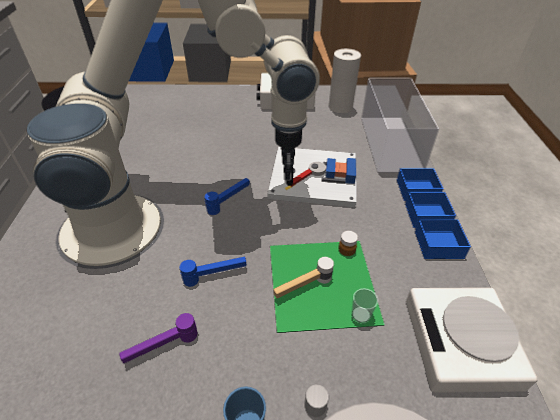

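The mallet stands on the mat with its head at (325,268), the bystanders are in place, and the gripper holds the post with the arm over the stripe. Handing in.

```bash
python3 -c "
from station import bot
print(bot.hand_in())"
```

```text
the job is handed in; nothing more can be done
None
```

The job is handed in at about 22.5 s of the 58 s allowed; the station reported no verdict.

- **Pin:** I pressed it down with the mallet's head until the force rose to about 22 N at the expected depth. Later pictures show it flush in its collar.
- **Mallet:** It stands on the green mat, released. It had tipped about 6° head-up in the grip during the pressing, so I levelled it before setting it down.
- **Lever:** I turned it by the post to about 1.75 rad, with the copper halves meeting and the arm over the stripe. The fingers still hold it (20 mm gap) and it is still. Picture estimates of the angle ranged from 1.73 to 1.80 rad, inside the 1.6 to 1.9 limits.
- **Bystanders:** None show any movement in the last side picture; the bottle is hidden there behind the arm, which never came near it.

The checks disagreed slightly in two places. The cameras differed by 2–6 mm across the bench (mostly in y), and the lever's centre appeared about 3 mm nearer the robot than measured. I corrected for that partway through the turn after about 22 N of sideways force.

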